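# Show the missing drive wheel and its spare

## Robot

A 7-joint arm with a two-finger parallel gripper is mounted at the origin on the work surface. World frame = base frame: x ahead of the robot, y to its left, z up, the work surface at z = 0. Lengths are in m, angles in rad, forces in N, time in s.
With the tool pointing down it reaches from about 0.425 to 0.825 m from the base axis. Payload 3.6 kg.
Tool frame: the origin (TCP) lies between the finger pads, 19 mm behind the fingertips; this is the grasp point; z points along the fingers, y is the line along which they close (so a half turn about z gives the same grasp; the last joint's range is limited). The gripper opens to 93 mm and grips with 3 to 60 N. Pads are 15 mm wide; open, the fingers measure 128 mm over their backs; the gripper's body (75 mm by 188 mm) begins 65 mm behind the grasp point.
Start: joints at [1.123, 0.615, -0.013, 1.423, 0.008, 1.103, -0.04], TCP at [0.266, -0.593, 0.237] pointing down, gripper open.
Joint ranges: [-3.12, 3.12], [-0.3, 2.06], [-1.34, 1.32], [0.26, 2.42], [-1.36, 4.5], [0.01, 1.98], [-2.84, 2.84]. Speed limits (rad/s): [2.79, 2.79, 3.14, 3.14, 3.14, 3.14, 3.14].

## Interface

Orientations are given as a rotation vector (axis times angle).
In Python, from bench import status, snapshot, workorder, finder gives the robot as it stands. The module is installed in compiled form; this text tells all that it offers.
- The arm moves only by the tool apply_moves, never from a script. Its arguments are lists of equal length, an entry for each row: "fingers": the opening in per cent of the stroke, from 0 (shut) to 100 (fully open); "dp": the shift along the world's x, y, z in m, a list of three; "rotation": the turn, a rotation vector about the world's x, y, z in degrees, a list of three. A call has 1 to 8 rows; each row is the pose to reach, as a shift and turn from the pose commanded when the call began; what a row does not reach only later rows make up. A row lasts 1/12 s, in which the tool goes at most 41.7 mm and 7.16 degrees, less where a joint would pass 70% of its speed; a pose out of reach is approached as far as the arm can. A call with a gripper value outside its range is refused whole. The fingers move at their own pace and stop on an object; the grip force is fixed at half the most. Time passes only in rows, so rows that repeat a pose let the fingers close. It gives the time, the measured TCP pose, the force, the opening and the grip force at its end, in the units of the state.
- status.state(): the state, without advancing time (a new reading comes with each control period).
- snapshot(name): name is "scene" or "side" or "wrist"; returns a dict with "pixels" (384x512x3 uint8, red, green, blue), "camera_matrix" (3x3 intrinsics, pixels), "R" (3x3) and "t" (3): a world point X has camera coordinates R X + t. Camera axes: x right, y down, z forward; pixel columns grow to the right and rows downward; lengths in m; the calibration is good to about 2 mm. A picture is of the moment at which its call begins. There is no depth.
- workorder.job_done(): hands the job in; it is judged then, once.
Trained networks look in a picture, given as the dict that the camera call returned (one of the last four; its "shot" number tells which), for a name from the list of things; names that differ only in an ending like _2 or _b are one class to them, and where a whole thing is asked for, a point or a joint stands for the part that bears it (a point fixed in the world has none). Each returns a list of dicts, best first, with "p" (0 to 1); they miss things now and then, are a little off and sometimes report something else, mostly with a low value. They report only what shows in the picture. A call takes as long as a camera call. They do not tell look-alikes from the thing itself.
- finder.search_frame(picture, thing): "at" ([x, y, z] in m, in world coordinates, good to about 4 mm: the middle of the surface that is visible of it).
- finder.silhouettes(picture, thing): "pixels" (384x512 bool, what is visible of it).
- finder.spot_point(picture, thing): "at" ([x, y, z] in m, in world coordinates, good to about 4 mm: a listed point, or the origin of a listed thing).
The state is a dict: "clock": time; "joint_positions": joint angles; "qd": joint speeds; "joint_torque": joint torques, N m; "position": TCP position; "orientation": TCP orientation; "force": force on the tool from outside, world axes, zero at the start; "torque": the same for the moment, N m; "finger_gap": opening from 0.0 (shut) to 1.0 (fully open); "grasp_force": force on a finger pad.
Only numpy, scipy, OpenCV 4.12 (cv2) and the standard library are available. Lean on these libraries where they do the work, as an engineer would, in place of code of your own. Each camera call takes 0.05 s, during which the arm holds its last target. There are 200 camera calls.

## Task

The robot vacuum lying on its back has lost one of its two drive wheels. Show the technician what to fit: with the tool pointing down, point at the middle of the empty wheel bay, fingertips about two centimetres above it, and stay there for a good second; then point in the same way at the middle of the loose spare wheel that is as large as the wheel still fitted, again for a good second. Touch, move or lift nothing, point at no other wheel (travel well above the work), and finish with the fingers raised more than 20 cm above the bench.

Things in the scene. Friction and masses are not known exactly. Their poses are not given: they have to be found in the camera images.
- vacuum: Fixed white robot vacuum, upside down: a disc 344 mm across, its flat deck 85 mm above the bench. Origin at the disc's centre at bench level, z up, any yaw. Two wheel bays, 84 mm along x, 36 mm along y, 40 mm deep, centred 105 mm from the origin on the +y and -y sides; either may be the empty one. A roller brush and a ball caster stand up to 20 mm above the deck.
- empty_bay_mouth (a point): Centre of the open mouth of the empty wheel bay (84 x 36 mm), level with the vacuum's deck, 85 mm above the bench; z up. Point at this. Only a small pin and a contact block lie on the bay's dark floor, 40 mm down.
- fitted_wheel: The drive wheel still in the other bay: a black lugged wheel 70 mm in diameter, 26 mm wide, standing on edge, fixed. Origin at the floor of its bay, 45 mm above the bench, under the wheel; the wheel's top is 72 mm above this origin (117 mm above the bench, 32 mm above the deck).
- large_spare: Loose black lugged wheel with a grey hub, 70 mm in diameter, 26 mm high, lying flat on its side on the bench: the spare that matches. Origin at the centre of its underside, z up.
- large_spare_top (a point): Centre of the upper face of the large spare wheel, 26 mm above the bench; z up. Point at this.
- medium_spare: Loose black lugged wheel with a grey hub like the large one but only 50 mm in diameter, 26 mm high, lying flat. Too small; leave alone. Origin at the centre of its underside.
- small_spare: Loose black smooth wheel, 32 mm in diameter, 26 mm high, lying flat. Too small; leave alone. Origin at the centre of its underside. The three spare wheels lie in a row in any order.
- screw_pot: Loose open aluminium pot, 64 mm across, 40 mm high. Bystander. Origin at the centre of its underside.
- screwdriver: Loose screwdriver lying flat on the bench, 190 mm long, under 40 mm high. Bystander. Origin underneath it, x along the tool.
Not all that is in view belongs to the job. What is shaped like the large_spare but red is not meant.

How it is judged:
By the outcome, as a careful person would: the job done as asked, in the order asked, and still so for the second after the job is handed in, with the robot touching nothing.
It also fails if it takes over 46 s, if anything falls off the work surface, if the arm or the gripper's body presses on something with over 40 N, if the wrist force passes 120 N, or if a joint passes its speed limit or range.

## Working session

There is one attempt and no reset: what is moved stays moved. The work goes in short steps, Python scripts to look and compute and a tool call to move; the robot and the scene stay as the last step left them, time stands still between calls to the robot, and variables do not carry over. Pictures are saved under pics/ and viewed, at most 10 in all, crops included, and the job is handed in when it is done.

Besides the shell and the picture viewer there is one more tool, called after ">>>" by a JSON object that holds its "op" and its "data", one argument or row to a line. apply_moves: Moves the arm, as the interface text tells. Its arguments: {"type":"object","properties":{"fingers":{"type":"array","items":{"type":"number"}},"dp":{"type":"array","items":{"type":"array","items":{"type":"number"}}},"rotation":{"type":"array","items":{"type":"array","items":{"type":"number"}}}},"required":["fingers","dp","rotation"]}

```bash
mkdir -p pics
python3 - <<'E'
from bench import status, snapshot, finder
import cv2, numpy as np
for n in ("scene","side"):
    s=snapshot(n); cv2.imwrite(f"pics/{n}1.png",s["pixels"][:,:,::-1])
    for f,th in ((finder.spot_point,"empty_bay_mouth"),(finder.spot_point,"large_spare_top"),(finder.spot_point,"vacuum"),(finder.spot_point,"fitted_wheel"),(finder.spot_point,"medium_spare"),(finder.spot_point,"small_spare"),(finder.spot_point,"screw_pot")):
        for r in f(s,th)[:3]:
            a=np.array(r["at"]); c=s["R"]@a+s["t"]; p=s["camera_matrix"]@c
            print(n,th,round(r["p"],2),a.round(3),(p[:2]/p[2]).round())
st=status.state(); print(st["clock"],st["position"],st["orientation"],st["force"])
E
```

```text
scene large_spare_top 0.9 [ 0.468 -0.239  0.026] [147. 225.]
scene vacuum 0.69 [ 0.578  0.16  -0.002] [314. 173.]
scene fitted_wheel 0.87 [0.595 0.057 0.042] [289. 186.]
scene medium_spare 0.79 [ 0.488 -0.154  0.003] [186. 217.]
scene small_spare 0.86 [ 0.523 -0.327  0.001] [126. 273.]
scene small_spare 0.19 [ 0.468 -0.24  -0.002] [149. 233.]
scene screw_pot 0.96 [ 0.734 -0.098  0.001] [280. 277.]
side empty_bay_mouth 0.78 [0.559 0.26  0.085] [251. 344.]
side large_spare_top 0.72 [ 0.47  -0.24   0.026] [313. 172.]
side large_spare_top 0.72 [ 0.582 -0.251  0.026] [266. 165.]
side vacuum 0.95 [0.581 0.158 0.001] [243. 316.]
side fitted_wheel 0.85 [0.601 0.053 0.047] [241. 249.]
side fitted_wheel 0.59 [ 0.469 -0.237  0.003] [313. 181.]
side medium_spare 0.96 [ 0.486 -0.158  0.001] [305. 201.]
side medium_spare 0.45 [ 0.582  0.162 -0.002] [243. 318.]
side small_spare 0.59 [ 0.524 -0.333 -0.002] [291. 158.]
side screw_pot 0.79 [ 0.737 -0.099  0.001] [189. 207.]
0.8 [ 0.26613788 -0.59300217  0.2374666 ] [-3.07194859e+00 -6.57769868e-01 -5.20104429e-05] [ 0.28537447 -0.73083306 -0.17850918]
```

View pics/scene1.png

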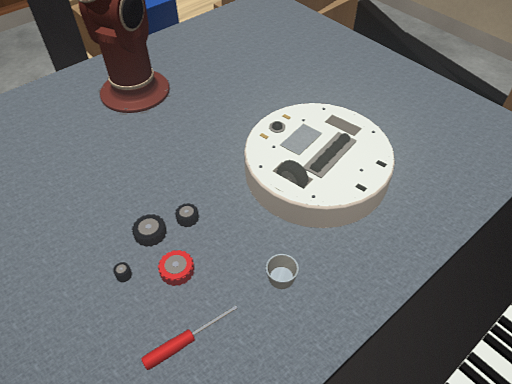

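View pics/side1.png

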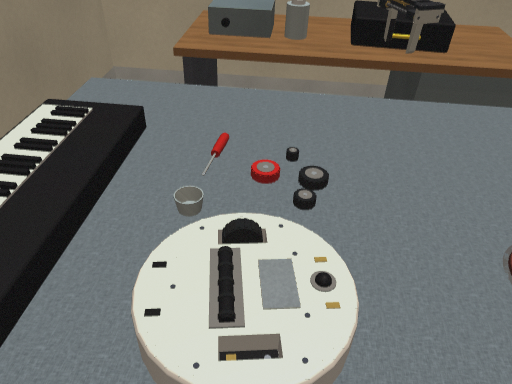

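Scene view: the fitted wheel is at (290,172) and the empty bay at (343,125). The loose wheels are black large (149,229), black medium (187,214), small (122,271) and red (176,266). The black one at (149,229) fits best because it is the largest and the red one is excluded. I'll check this on metric rectified crops.

Run:
```python
from bench import snapshot, finder
import cv2, numpy as np
def rect(s,z,x0,y0,w,h,k=1000):  # top view, u=x, v=y, k px per m
    M=s["camera_matrix"]@np.c_[s["R"][:,0],s["R"][:,1],s["R"][:,2]*z+s["t"]]
    A=np.array([[1/k,0,x0],[0,1/k,y0],[0,0,1]])
    return cv2.warpPerspective(s["pixels"],M@A,(w,h),flags=cv2.INTER_LINEAR|cv2.WARP_INVERSE_MAP)
tiles=[]
for n in ("scene","side"):
    s=snapshot(n)
    d=rect(s,.085,.38,-.04,400,400); b=rect(s,.026,.40,-.38,260,300)
    # deck: white disc outline
    g=cv2.cvtColor(d,cv2.COLOR_RGB2GRAY)
    m=finder.silhouettes(s,"large_spare")
    for r in m[:2]:
        P=(r["pixels"]*255).astype(np.uint8); q=dict(s,pixels=P)
        e=(rect(q,.026,.40,-.38,260,300)>127).astype(np.uint8)
        x,y,w,h=cv2.boundingRect(e); print(n,"sil p",round(r["p"],2),"bbox m",.4+x/1e3,-.38+y/1e3,w,h)
    for (cx,cy) in ((.562,.263),):
        u,v=int((cx-.38)*1000),int((cy+.04)*1000)
        m=(g<150).astype(np.uint8); _,L,S,C=cv2.connectedComponentsWithStats(m)
        for i in range(1,len(S)):
            if np.hypot(C[i][0]-u,C[i][1]-v)<30 and S[i][4]>300:
                rr=cv2.minAreaRect(np.argwhere(L==i)[:,::-1].astype(np.float32)); print(n,"bay",.38+rr[0][0]/1e3,-.04+rr[0][1]/1e3,rr[1:])
    for X,Y,col in ((.562,.263,(255,0,0)),(.58,.159,(0,0,255))):
        cv2.drawMarker(d,(int((X-.38)*1e3),int((Y+.04)*1e3)),col,0,10)
    cv2.circle(d,(200,199),172,(0,255,0),1)
    cv2.circle(b,(69,141),35,(0,255,0),1)
    t=np.zeros((300,700,3),np.uint8); t[:,:300]=cv2.resize(d,(300,300)); t[:,310:570]=b; tiles.append(t)
cv2.imwrite("pics/rect.png",np.vstack(tiles)[:,:,::-1])
```

```text
scene sil p 0.87 bbox m 0.44 -0.275 83 71
scene sil p 0.73 bbox m 0.554 -0.28400000000000003 79 73
scene bay 0.5623316040039062 0.26283074951171875 ((81.84893035888672, 33.86532211303711), 11.458751678466797)
side sil p 0.83 bbox m 0.548 -0.276 74 100
side sil p 0.73 bbox m 0.4 -0.38 0 0
side bay 0.5600661773681641 0.26339929199218753 ((83.78581237792969, 35.72809600830078), 10.68491268157959)
```

View pics/rect.png

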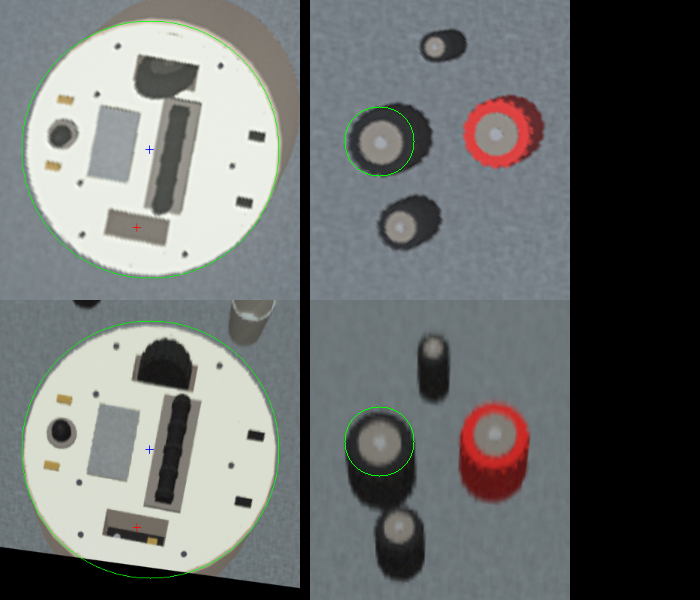

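The deck circle fits at (0.580, 0.159), and the empty bay is at (0.561, 0.263) in both views. The large black spare, which fits the 70 mm circle, is at (0.470, −0.2385). The bay target TCP is z 0.124 and the wheel target TCP is z 0.065. I'll shut the fingers and travel high.

>>> {"op": "apply_moves", "data": {
  "fingers": [0,0,0,0,0,0,0,0],
  "dp": [
    [0.015,0.015,0.02],
    [0.04,0.03,0.04],
    [0.07,0.05,0.05],
    [0.1,0.075,0.05],
    [0.13,0.1,0.05],
    [0.16,0.125,0.05],
    [0.185,0.145,0.05],
    [0.2,0.155,0.05]
  ],
  "rotation": [
    [0,0,0],
    [0,0,0],
    [0,0,0],
    [0,0,0],
    [0,0,0],
    [0,0,0],
    [0,0,0],
    [0,0,0]
  ]
}}

```text
clock: 1.67
position: [0.4707, -0.4331, 0.2876]
orientation: [-3.067, -0.668, -0.005]
force: [1.8, -0.5, -0.0]
finger_gap: 0.474
grasp_force: 0.0
```

>>> {"op": "apply_moves", "data": {
  "fingers": [0,0,0,0,0,0,0,0],
  "dp": [
    [0.01,0.02,0],
    [0.025,0.05,0],
    [0.04,0.085,0],
    [0.055,0.12,0],
    [0.07,0.155,0],
    [0.08,0.19,0],
    [0.09,0.22,0],
    [0.095,0.24,0]
  ],
  "rotation": [
    [0,0,0],
    [0,0,0],
    [0,0,0],
    [0,0,0],
    [0,0,0],
    [0,0,0],
    [0,0,0],
    [0,0,0]
  ]
}}

```text
clock: 2.33
position: [0.5626, -0.193, 0.2876]
orientation: [-3.068, -0.666, -0.003]
force: [0.1, 0.1, -0.2]
finger_gap: 0.006
grasp_force: 0.0
```

>>> {"op": "apply_moves", "data": {
  "fingers": [0,0,0,0,0,0,0,0],
  "dp": [
    [0,0.02,0],
    [0,0.05,0],
    [0,0.085,0],
    [0,0.12,0],
    [0,0.155,0],
    [0,0.19,0],
    [0,0.215,0],
    [0,0.23,0]
  ],
  "rotation": [
    [0,0,0],
    [0,0,0],
    [0,0,0],
    [0,0,0],
    [0,0,0],
    [0,0,0],
    [0,0,0],
    [0,0,0]
  ]
}}

```text
clock: 3.0
position: [0.5607, 0.0369, 0.2877]
orientation: [-3.068, -0.666, -0.001]
force: [0.3, 0.7, -0.5]
finger_gap: 0.003
grasp_force: 0.0
```

>>> {"op": "apply_moves", "data": {
  "fingers": [0,0,0,0,0,0,0,0],
  "dp": [
    [0,0.02,0],
    [0,0.05,0],
    [0,0.085,0],
    [0,0.12,0],
    [0,0.155,0],
    [0,0.19,0],
    [0,0.215,0],
    [0,0.23,0]
  ],
  "rotation": [
    [0,0,0],
    [0,0,0],
    [0,0,0],
    [0,0,0],
    [0,0,0],
    [0,0,0],
    [0,0,0],
    [0,0,0]
  ]
}}

```text
clock: 3.67
position: [0.5598, 0.2666, 0.2873]
orientation: [-3.068, -0.665, 0.0]
force: [-0.0, 0.3, -0.6]
finger_gap: 0.005
grasp_force: 0.0
```

>>> {"op": "apply_moves", "data": {
  "fingers": [0,0,0,0,0,0,0,0],
  "dp": [
    [0.001,-0.003,-0.015],
    [0.001,-0.003,-0.04],
    [0.001,-0.003,-0.07],
    [0.001,-0.003,-0.1],
    [0.001,-0.003,-0.125],
    [0.001,-0.003,-0.145],
    [0.001,-0.003,-0.155],
    [0.001,-0.003,-0.163]
  ],
  "rotation": [
    [0,0,0],
    [0,0,0],
    [0,0,0],
    [0,0,0],
    [0,0,0],
    [0,0,0],
    [0,0,0],
    [0,0,0]
  ]
}}

```text
clock: 4.33
position: [0.5621, 0.2578, 0.1233]
orientation: [3.071, 0.656, -0.002]
force: [0.2, 0.3, 0.4]
finger_gap: 0.009
grasp_force: 0.0
```

>>> {"op": "apply_moves", "data": {
  "fingers": [0,0,0,0],
  "dp": [
    [0,0,0],
    [0,0,0],
    [0,0,0],
    [0,0,0]
  ],
  "rotation": [
    [0,0,0],
    [0,0,0],
    [0,0,0],
    [0,0,0]
  ]
}}

```text
clock: 4.67
position: [0.563, 0.2594, 0.126]
orientation: [-3.071, -0.657, -0.005]
force: [1.1, 0.6, 0.9]
finger_gap: 0.009
grasp_force: 0.0
```

Run:
```python
from bench import status,snapshot
import cv2,numpy as np
a=[cv2.resize(snapshot(n)["pixels"],(400,300)) for n in("scene","side")]
s=snapshot("side")["pixels"][200:384,130:370]
cv2.imwrite("pics/bay.png",np.vstack([np.hstack(a),cv2.resize(s,(800,300))])[:,:,::-1]); print(status.state()["position"])
```

```text
[0.56250743 0.25922469 0.12531448]
```

View pics/bay.png

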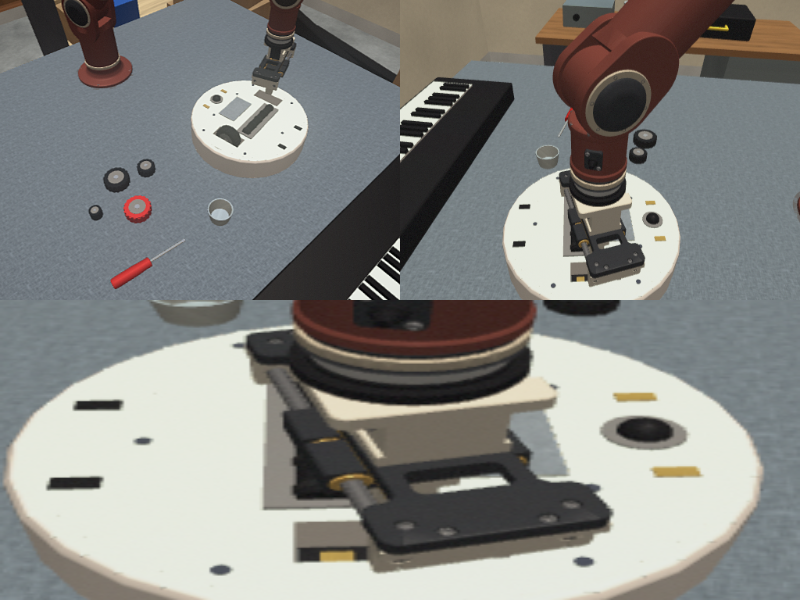

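The gripper stands over the empty bay (scene tile, near (267,95)) and clears the deck. I'll trim by a few mm and hold.

>>> {"op": "apply_moves", "data": {
  "fingers": [0,0,0,0,0,0,0,0],
  "dp": [
    [-0.001,0.003,-0.001],
    [-0.001,0.003,-0.001],
    [-0.001,0.003,-0.001],
    [-0.001,0.003,-0.001],
    [-0.001,0.003,-0.001],
    [-0.001,0.003,-0.001],
    [-0.001,0.003,-0.001],
    [-0.001,0.003,-0.001]
  ],
  "rotation": [
    [0,0,0],
    [0,0,0],
    [0,0,0],
    [0,0,0],
    [0,0,0],
    [0,0,0],
    [0,0,0],
    [0,0,0]
  ]
}}

```text
clock: 5.48
position: [0.5612, 0.2619, 0.1234]
orientation: [-3.072, -0.658, -0.0]
force: [0.4, -0.0, 0.2]
finger_gap: 0.004
grasp_force: 0.0
```

>>> {"op": "apply_moves", "data": {
  "fingers": [0,0,0,0,0,0,0,0],
  "dp": [
    [0,0,0],
    [0,0,0],
    [0,0,0],
    [0,0,0],
    [0,0,0],
    [0,0,0],
    [0,0,0],
    [0,0,0]
  ],
  "rotation": [
    [0,0,0],
    [0,0,0],
    [0,0,0],
    [0,0,0],
    [0,0,0],
    [0,0,0],
    [0,0,0],
    [0,0,0]
  ]
}}

```text
clock: 6.15
position: [0.5611, 0.262, 0.1234]
orientation: [-3.072, -0.658, -0.0]
force: [0.7, -0.3, 0.2]
finger_gap: 0.006
grasp_force: 0.0
```

>>> {"op": "apply_moves", "data": {
  "fingers": [0,0,0,0,0,0,0,0],
  "dp": [
    [0,0,0],
    [0,0,0],
    [0,0,0],
    [0,0,0],
    [0,0,0],
    [0,0,0],
    [0,0,0],
    [0,0,0]
  ],
  "rotation": [
    [0,0,0],
    [0,0,0],
    [0,0,0],
    [0,0,0],
    [0,0,0],
    [0,0,0],
    [0,0,0],
    [0,0,0]
  ]
}}

```text
clock: 6.82
position: [0.5611, 0.262, 0.1234]
orientation: [-3.072, -0.658, -0.0]
force: [0.0, -0.2, 0.0]
finger_gap: 0.007
grasp_force: 0.0
```

>>> {"op": "apply_moves", "data": {
  "fingers": [0,0,0,0,0,0,0,0],
  "dp": [
    [0,0,0.015],
    [0,0,0.04],
    [0,0,0.07],
    [0,0,0.1],
    [0,0,0.13],
    [0,0,0.15],
    [0,0,0.16],
    [0,0,0.165]
  ],
  "rotation": [
    [0,0,0],
    [0,0,0],
    [0,0,0],
    [0,0,0],
    [0,0,0],
    [0,0,0],
    [0,0,0],
    [0,0,0]
  ]
}}

```text
clock: 7.48
position: [0.5616, 0.2623, 0.2902]
orientation: [-3.071, -0.658, -0.004]
force: [-0.5, 0.3, -0.7]
finger_gap: 0.005
grasp_force: 0.0
```

>>> {"op": "apply_moves", "data": {
  "fingers": [0,0,0,0,0,0,0,0],
  "dp": [
    [0,-0.02,0],
    [0,-0.05,0],
    [0,-0.085,0],
    [0,-0.12,0],
    [0,-0.155,0],
    [0,-0.19,0],
    [0,-0.22,0],
    [0,-0.24,0]
  ],
  "rotation": [
    [0,0,0],
    [0,0,0],
    [0,0,0],
    [0,0,0],
    [0,0,0],
    [0,0,0],
    [0,0,0],
    [0,0,0]
  ]
}}

```text
clock: 8.15
position: [0.56, 0.0173, 0.2867]
orientation: [3.072, 0.65, -0.007]
force: [0.5, -0.8, 0.1]
finger_gap: 0.004
grasp_force: 0.0
```

>>> {"op": "apply_moves", "data": {
  "fingers": [0,0,0,0,0,0,0,0],
  "dp": [
    [-0.005,-0.02,0],
    [-0.015,-0.05,0],
    [-0.03,-0.085,0],
    [-0.045,-0.12,0],
    [-0.06,-0.155,0],
    [-0.075,-0.19,0],
    [-0.085,-0.225,0],
    [-0.091,-0.25,0]
  ],
  "rotation": [
    [0,0,0],
    [0,0,0],
    [0,0,0],
    [0,0,0],
    [0,0,0],
    [0,0,0],
    [0,0,0],
    [0,0,0]
  ]
}}

```text
clock: 8.82
position: [0.4671, -0.2316, 0.2869]
orientation: [-3.073, -0.651, 0.006]
force: [-0.4, 0.6, 0.3]
finger_gap: 0.009
grasp_force: 0.0
```

>>> {"op": "apply_moves", "data": {
  "fingers": [0,0,0,0,0],
  "dp": [
    [0,-0.01,0],
    [0,-0.01,0],
    [0,-0.01,0],
    [0,-0.01,0],
    [0,-0.01,0]
  ],
  "rotation": [
    [0,0,0],
    [0,0,0],
    [0,0,0],
    [0,0,0],
    [0,0,0]
  ]
}}

```text
clock: 9.23
position: [0.4711, -0.2353, 0.2881]
orientation: [-3.069, -0.664, -0.0]
force: [0.4, 0.6, 0.8]
finger_gap: 0.005
grasp_force: 0.0
```

>>> {"op": "apply_moves", "data": {
  "fingers": [0,0,0,0,0,0,0,0],
  "dp": [
    [-0.001,-0.003,-0.02],
    [-0.001,-0.003,-0.05],
    [-0.001,-0.003,-0.085],
    [-0.001,-0.003,-0.12],
    [-0.001,-0.003,-0.15],
    [-0.001,-0.003,-0.175],
    [-0.001,-0.003,-0.19],
    [-0.001,-0.003,-0.2]
  ],
  "rotation": [
    [0,0,0],
    [0,0,0],
    [0,0,0],
    [0,0,0],
    [0,0,0],
    [0,0,0],
    [0,0,0],
    [0,0,0]
  ]
}}

```text
clock: 9.9
position: [0.469, -0.2387, 0.0865]
orientation: [-3.068, -0.662, 0.003]
force: [-0.2, 1.6, -0.2]
finger_gap: 0.005
grasp_force: 0.0
```

>>> {"op": "apply_moves", "data": {
  "fingers": [0,0,0,0,0,0],
  "dp": [
    [0,0,-0.008],
    [0,0,-0.016],
    [0,0,-0.022],
    [0,0,-0.022],
    [0,0,-0.022],
    [0,0,-0.022]
  ],
  "rotation": [
    [0,0,0],
    [0,0,0],
    [0,0,0],
    [0,0,0],
    [0,0,0],
    [0,0,0]
  ]
}}

```text
clock: 10.4
position: [0.4696, -0.2412, 0.0671]
orientation: [3.071, 0.657, 0.002]
force: [-0.0, 0.1, -0.4]
finger_gap: 0.005
grasp_force: 0.0
```

Run:
```python
from bench import status,snapshot
import cv2,numpy as np
a=[cv2.resize(snapshot(n)["pixels"][y:y+120,x:x+160],(400,300)) for n,x,y in(("scene",80,180),("side",220,110))]
cv2.imwrite("pics/wheel.png",np.hstack(a)[:,:,::-1]); print(status.state()["position"])
```

```text
[ 0.46955428 -0.24126931  0.0671235 ]
```

View pics/wheel.png

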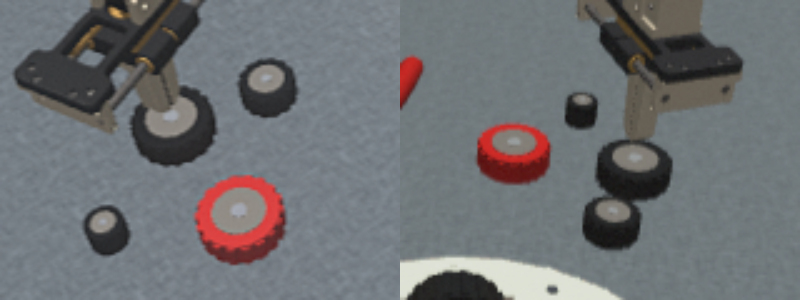

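The closed fingertips stand just above the hub of the large black spare, with the red, medium and small wheels clear to the sides. I'll trim by 2 mm and hold.

>>> {"op": "apply_moves", "data": {
  "fingers": [0,0,0,0,0,0,0,0],
  "dp": [
    [0,0.002,-0.002],
    [0,0.002,-0.002],
    [0,0.002,-0.002],
    [0,0.002,-0.002],
    [0,0.002,-0.002],
    [0,0.002,-0.002],
    [0,0.002,-0.002],
    [0,0.002,-0.002]
  ],
  "rotation": [
    [0,0,0],
    [0,0,0],
    [0,0,0],
    [0,0,0],
    [0,0,0],
    [0,0,0],
    [0,0,0],
    [0,0,0]
  ]
}}

```text
clock: 11.17
position: [0.4691, -0.2391, 0.0645]
orientation: [3.072, 0.658, 0.0]
force: [0.5, -0.3, 0.6]
finger_gap: 0.008
grasp_force: 0.0
```

>>> {"op": "apply_moves", "data": {
  "fingers": [0,0,0,0,0,0,0,0],
  "dp": [
    [0,0,0],
    [0,0,0],
    [0,0,0],
    [0,0,0],
    [0,0,0],
    [0,0,0],
    [0,0,0],
    [0,0,0]
  ],
  "rotation": [
    [0,0,0],
    [0,0,0],
    [0,0,0],
    [0,0,0],
    [0,0,0],
    [0,0,0],
    [0,0,0],
    [0,0,0]
  ]
}}

```text
clock: 11.83
position: [0.4691, -0.239, 0.0644]
orientation: [-3.072, -0.658, 0.0]
force: [0.8, -0.3, -0.4]
finger_gap: 0.006
grasp_force: 0.0
```

>>> {"op": "apply_moves", "data": {
  "fingers": [0,0,0,0,0,0,0,0],
  "dp": [
    [0,0,0],
    [0,0,0],
    [0,0,0],
    [0,0,0],
    [0,0,0],
    [0,0,0],
    [0,0,0],
    [0,0,0]
  ],
  "rotation": [
    [0,0,0],
    [0,0,0],
    [0,0,0],
    [0,0,0],
    [0,0,0],
    [0,0,0],
    [0,0,0],
    [0,0,0]
  ]
}}

```text
clock: 12.5
position: [0.4691, -0.239, 0.0645]
orientation: [-3.072, -0.658, -0.0]
force: [-1.8, 0.5, 0.7]
finger_gap: 0.004
grasp_force: 0.0
```

>>> {"op": "apply_moves", "data": {
  "fingers": [0,0,0,0,0,0,0,0],
  "dp": [
    [0,0,0.02],
    [0,0,0.05],
    [0,0,0.085],
    [0,0,0.12],
    [0,0,0.155],
    [0,0,0.185],
    [0,0,0.205],
    [0,0,0.215]
  ],
  "rotation": [
    [0,0,0],
    [0,0,0],
    [0,0,0],
    [0,0,0],
    [0,0,0],
    [0,0,0],
    [0,0,0],
    [0,0,0]
  ]
}}

```text
clock: 13.17
position: [0.4702, -0.2395, 0.283]
orientation: [3.068, 0.657, 0.008]
force: [0.1, 0.5, -0.2]
finger_gap: 0.006
grasp_force: 0.0
```

>>> {"op": "apply_moves", "data": {
  "fingers": [0,0,0,0,0,0],
  "dp": [
    [0,0,0.01],
    [0,0,0.02],
    [0,0,0.02],
    [0,0,0.02],
    [0,0,0.02],
    [0,0,0.02]
  ],
  "rotation": [
    [0,0,0],
    [0,0,0],
    [0,0,0],
    [0,0,0],
    [0,0,0],
    [0,0,0]
  ]
}}

```text
clock: 13.67
position: [0.4686, -0.2388, 0.2985]
orientation: [-3.071, -0.658, 0.002]
force: [0.3, -0.0, 0.2]
finger_gap: 0.005
grasp_force: 0.0
```

```bash
python3 -c "
from bench import workorder
print(workorder.job_done())"
```

```text
the job is handed in; nothing more can be done
None
```

I pointed at the middle of the empty wheel bay, then at the large black spare, with the fingertips about 2 cm above each for well over a second; nothing was touched, the fingers ended about 28 cm above the bench, and the job is handed in at about 14 s.

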